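# Clamp a tapered block in the sliding-jaw fixture

## Task

Stand the single loose tapered block upright on the bed of the holding fixture, between its two rails and between the fence and the sliding jaw, with the block's two flat parallel faces towards fence and jaw, and let go of it. Then loosen the wing knob on the jaw, slide the jaw up until the block is held snugly against the fence with no gap, and tighten the knob again so that the jaw is locked. Do not drag the jaw while it is clamped, and leave the abrasive roll where it is.

Things in the scene. Friction and masses are not known exactly. Their poses are not given: they have to be found in the camera images.
- tapered_block: Loose hardwood block standing upright on the bench, left of the fixture and away from the row of like blocks at the back: 27.5 mm thick (its own x, flat parallel upright faces), 50 mm wide at the foot (its own y) tapering to about 30 mm at the top, 64 mm tall, about 50 g. Origin: centre of its underside; z up. Grip it across the 27.5 mm.
- fixture: Fixture fixed to the bench, turned up to 0.3 rad: wooden base 136 x 280 mm (x, y), its bed 12 mm above the bench; two steel rails along y, 10 mm high, 92 mm of bed between them; dark wooden fence across the +y end (left), 42 mm above the bed, inner face at y = +110 mm; the sliding jaw rides on the rails at the -y end. Origin: centre of the base's underside; z up, +y from jaw to fence.
- bed_point (a point): Point on the top of the fixture's bed, midway between the rails and 60 mm from the fence's inner face (fixture x 0, y +50 mm, z 12 mm): a good place to set the block down.
- sliding_jaw (a joint): Travel of the jaw towards the fence, m: 0 = fully open (150 mm between jaw face and fence); opening = 150 mm minus travel, so the block is held without gap at 0.1225. Starts between 0 and 0.025. With the knob loose it slides with about 2 N and stays where it is left; clamped it resists more than 20 N.
- jaw_face (a point): Centre of the jaw's flat front face (84 mm wide, from 2 to 44 mm above the bed), 35 mm above the bench; axes as the fixture's, +y towards the fence. The jaw's grey body is 124 mm wide and reaches 80 mm back from the face; its top is 45 mm above the bench.
- clamp_knob (a joint): Angle of the wing knob on the jaw, rad, growing clockwise seen from above (tightening): 0 = fully loose, at a stop; the brake bites from about 0.75 and holds firmly from 1.1 on; 1.5 = end stop. Starts tight, 1.2 to 1.35. Stays where it is left; takes 0.2 N m loose, about 0.3 N m tight. One grasp does the whole turn, and the jaw can be slid by the held knob.
- knob_grip (a point): Middle of the knob's black wing, on its axis, 83 mm above the bench, 60 mm behind the jaw's face. The wing is 60 mm long (this point's x axis), 14 mm thick (its y axis), 26 mm high (70 to 96 mm above the bench), on a 12 mm stem; 19 mm free between wing and jaw. At joint value 1.35 the wing lies along the rails, at 0 nearly across them.
- abrasive_roll: Dark roll of abrasive cloth, 69 mm across, 50 mm high, standing behind and left of the fixture; leave it alone. Origin: centre of its underside.
Not all that is in view belongs to the job. What is shaped like the tapered_block but green is not meant.

How it is judged:
On the way, in this order (a step that is already met when the one before it is completed fails the run):
1. the block stands upright on the bed between fence and jaw, let go (z of tapered_block in the frame of fixture between 0.008 and 0.016 m and x of tapered_block in the frame of fixture between -0.025 and 0.025 m and y of tapered_block in the frame of fixture below 0.105 m and y of tapered_block in the frame of jaw_face above 0.008 m and angle between tapered_block's own z axis and vertical below 0.1 rad and contact force between the fingers and tapered_block below 0.2 N), for 0.2 s.
2. the wing knob is loosened (below 0.6 rad) (value of joint clamp_knob below 0.6 rad), for 0.1 s.
3. the jaw has been slid up to the block, which is against the fence (value of joint sliding_jaw above 0.12 m and y of tapered_block in the frame of fixture above 0.092 m and value of joint clamp_knob below 0.9 rad), for 0.1 s.
At the end, for the whole second after the job is handed in: The block stands upright (within 0.08 rad) on the bed between the rails, its flat faces square to the fence (within 0.1 rad), held between fence and jaw with no more than about 2 mm of gap in all (jaw travel above 0.120 m), at rest, and the knob is tight (above 1.1 rad) (value of joint sliding_jaw above 0.12 m and value of joint clamp_knob above 1.1 rad and y of tapered_block in the frame of fixture between 0.092 and 0.1 m and x of tapered_block in the frame of fixture between -0.025 and 0.025 m and z of tapered_block in the frame of fixture between 0.008 and 0.016 m and angle between tapered_block's own z axis and vertical below 0.08 rad and angle between the x axis of tapered_block and the y axis of fixture, either way round below 0.1 rad and linear speed of tapered_block below 0.01 m/s); the robot touches nothing.
It fails at once if the jaw is dragged while it is clamped (value of joint clamp_knob above 1.1 rad and (velocity of joint sliding_jaw above 0.03 m/s or velocity of joint sliding_jaw below -0.03 m/s)).
It fails at once if the abrasive roll is moved by more than 30 mm (distance of abrasive_roll from where it was at the start of the episode above 0.03 m).
It also fails if it takes over 54 s, if anything falls off the work surface, if the arm or the gripper's body presses on something with over 40 N, if the wrist force passes 120 N, or if a joint passes its speed limit or range.

## Robot

A 6-joint arm with a two-finger parallel gripper is mounted at the origin on a cart in front of the work surface, level with it; the furniture and walls round the work are solid. World frame = base frame: x ahead of the robot, y to its left, z up, the work surface at z = 0. Lengths are in m, angles in rad, forces in N, time in s.
With the tool pointing down it reaches from about 0.25 to 0.85 m from the base axis. Payload 12.5 kg.
Tool frame: the origin (TCP) lies on the front face of the gripper's body, between the roots of the fingers; the fingertips stand 84 mm ahead of it and the grasp point (between the pads) lies 65 mm ahead of it (r.grasp_offset is the distance from the TCP to the grasp point, in m); z points along the fingers, y is the line along which they close (so a half turn about z gives the same grasp; the last joint's range is limited). The gripper opens to 93 mm and grips with 3 to 60 N. Pads are 15 mm wide; open, the fingers measure 128 mm over their backs; the gripper's body (75 mm by 188 mm) begins 65 mm behind the grasp point.
Start: joints at [-1.356, 0.351, 1.652, -0, 1.139, -0.085], TCP at [0.162, -0.525, 0.303] pointing down, gripper open.
Joint ranges: [-2.75, 2.75], [-0.79, 2.1], [0.01, 2.65], [-1.57, 4.71], [0.07, 3.14], [-2.87, 2.87]. Speed limits (rad/s): [2.22, 2.22, 2.79, 3.14, 3.14, 3.14].

## Interface

Orientations are given as a rotation vector (axis times angle).
In Python, from plant import r gives the robot as it stands.
- The arm moves only by the tool drive_tool, never from a script. Its argument "series" is one flat list of numbers, 5 for each row, row after row: the shift along the world's x, y, z in cm, then the turn about the world's z in rad, then the opening in per cent of the stroke, from 0 (shut) to 100 (fully open). A call has exactly 8 rows; each row shifts and turns the commanded pose from where the row before left it; what a row does not reach is not made up. A row lasts 1/10 s, in which the tool goes at most 50 mm and 8.59 degrees, less where a joint would pass 70% of its speed; a pose out of reach is approached as far as the arm can. A call with a gripper value outside its range is refused whole. The fingers move at their own pace and stop on an object; the grip force is fixed at half the most. Time passes only in rows, so rows that do not move let the fingers close, or fill a call up. It gives the time, the measured TCP pose, the force, the opening and the grip force at its end, in the units of the state.
- r.state(): the state, without advancing time (a new reading comes with each control period).
- r.get_image(name): name is "scene" or "top" or "wrist"; returns the picture (420x560x3 uint8, blue, green, red); there is no depth.
- r.camera_model(name): a dict with "camera_matrix" (3x3 intrinsics, pixels), "rvec" (rotation vector, rad) and "tvec" (3), from world to camera coordinates, as OpenCV has them; the wrist camera has in their place "T_tool_cam" (4x4, takes a point from camera to tool coordinates, whose origin is the TCP and whose axes are the flange's). Camera axes: x right, y down, z forward; pixel columns grow to the right and rows downward; lengths in m; the calibration is good to about 2 mm. A picture is of the moment at which its call begins: read the wrist's pose just before it. camera_model takes no time and is no camera call.
- r.sign_off(): hands the job in; it is judged then, once.
Trained networks look in the newest picture that a camera, given by its name, has taken for a name from the list of things; names that differ only in an ending like _2 or _b are one class to them, and where a whole thing is asked for, a point or a joint stands for the part that bears it (a point fixed in the world has none). Each returns a list of dicts, best first, with "score" (0 to 1); they miss things now and then, are a little off and sometimes report something else, mostly with a low value. They report only what shows in the picture. A call takes as long as a camera call. They do not tell look-alikes from the thing itself.
- r.find_in(camera, query): "extent" ([left, top, right, bottom] in pixels, round what is visible of it).
- r.trace(camera, query): "pixels" (420x560 bool, what is visible of it) and "extent" ([left, top, right, bottom] in pixels, round what is visible of it).
The state is a dict: "time_s": time; "qpos": joint angles; "joint_vel": joint speeds; "tau": joint torques, N m; "tcp_pos": TCP position; "tcp_rot": TCP orientation; "ft_force": force on the tool from outside, world axes, zero at the start; "wrist_torque": the same for the moment, N m; "grip_width": opening from 0.0 (shut) to 1.0 (fully open); "grip_force": force on a finger pad.
Only numpy, scipy, OpenCV 4.12 (cv2) and the standard library are available. Lean on these libraries where they do the work, as an engineer would, in place of code of your own. Each camera call takes 0.05 s, during which the arm holds its last target. There are 200 camera calls.

## Working session

There is one attempt and no reset: what is moved stays moved. The work goes in short steps, Python scripts to look and compute and a tool call to move; the robot and the scene stay as the last step left them, time stands still between calls to the robot, and variables do not carry over. Pictures are saved under pics/ and viewed, at most 10 in all, crops included, and the job is handed in when it is done.

Besides the shell and the picture viewer there is one more tool, called by a JSON object that holds its "fn" and its "kwargs". drive_tool: Moves the arm, as the interface text tells. Its arguments: {"type":"object","properties":{"series":{"type":"array","items":{"type":"number"}}},"required":["series"]}

```bash
mkdir -p pics; cat > h.py <<'E'
import numpy as np, cv2
from plant import r
def cam(name):
    m=r.camera_model(name);K=np.array(m["camera_matrix"],float)
    if "rvec" in m:
        R=cv2.Rodrigues(np.array(m["rvec"],float))[0];t=np.array(m["tvec"],float).ravel()
    else:
        s=r.state();T=np.eye(4);T[:3,:3]=cv2.Rodrigues(np.array(s["tcp_rot"],float))[0];T[:3,3]=s["tcp_pos"]
        W=np.linalg.inv(T@np.array(m["T_tool_cam"]));R=W[:3,:3];t=W[:3,3]
    return K,R,t
def px2w(c,uv,z):
    K,R,t=c;d=R.T@np.linalg.inv(K)@np.array([uv[0],uv[1],1.]);o=-R.T@t
    return o+d*(z-o[2])/d[2]
def w2px(c,p):
    K,R,t=c;q=K@(R@np.array(p,float)+t);return q[:2]/q[2]
E
python3 - <<'E'
from h import *
for n in("scene","top"):
    cv2.imwrite(f"pics/{n}0.png",r.get_image(n))
    for q in("tapered_block","fixture","sliding_jaw","clamp_knob","abrasive_roll"):
        print(n,q,[(np.round(d["extent"]).tolist(),round(d["score"],2)) for d in r.find_in(n,q)])
s=r.state();print(s)
c=cam("top");print(px2w(c,(0,0),0),px2w(c,(560,420),0),-c[1].T@c[2])
E
```

```text
scene tapered_block [([291.0, 254.0, 313.0, 290.0], 0.74), ([251.0, 246.0, 278.0, 278.0], 0.71), ([275.0, 229.0, 294.0, 255.0], 0.6)]
scene fixture [([262.0, 161.0, 362.0, 236.0], 0.65)]
scene sliding_jaw [([305.0, 163.0, 356.0, 206.0], 0.87)]
scene clamp_knob [([329.0, 164.0, 342.0, 182.0], 0.62)]
scene abrasive_roll [([208.0, 221.0, 235.0, 253.0], 0.84), ([331.0, 161.0, 341.0, 177.0], 0.47)]
top tapered_block [([218.0, 223.0, 240.0, 244.0], 0.62), ([255.0, 229.0, 269.0, 245.0], 0.54), ([222.0, 259.0, 237.0, 280.0], 0.51)]
top fixture [([294.0, 186.0, 410.0, 268.0], 0.91)]
top sliding_jaw [([360.0, 207.0, 404.0, 266.0], 0.63)]
top clamp_knob [([380.0, 229.0, 407.0, 238.0], 0.63)]
top abrasive_roll [([236.0, 186.0, 258.0, 196.0], 0.53)]
{'time_s': 0.6, 'qpos': array([-1.35562937e+00,  3.50693913e-01,  1.65180702e+00, -2.91208209e-06,
        1.13910844e+00, -8.45979325e-02]), 'joint_vel': array([-5.52899210e-04, -5.70775543e-04, -9.15828129e-04, -3.37417489e-05,
        1.81763657e-05, -6.79575687e-04]), 'tau': array([-1.44863025e-03, -4.97086143e+01, -2.85409480e+01,  6.99061481e-02,
        2.21940031e-02, -2.38666354e-05]), 'tcp_pos': array([ 0.16243365, -0.52544744,  0.30273322]), 'tcp_rot': array([-3.10635452e+00, -4.69108005e-01,  5.85850138e-06]), 'ft_force': array([0.69407227, 0.07993262, 0.44332816]), 'wrist_torque': array([-0.02331979,  0.02081339, -0.00301012]), 'grip_force': 0.0, 'grip_width': 0.9990902183220225}
[1.22129555 0.87081131 0.        ] [ 0.09219117 -0.62981359  0.        ] [0.44303101 0.04107326 1.21286939]
```

View pics/top0.png

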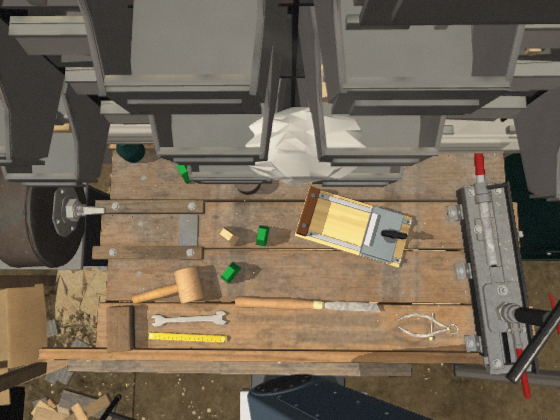

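View pics/scene0.png

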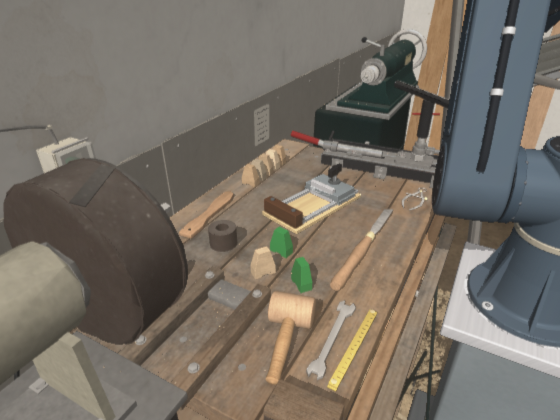

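The top view shows a wooden block at (228,234), green look-alikes at (262,236) and (231,272), the fixture at (355,227) with its fence on the left, and the wing at (393,234). The scene view shows the wooden block at (263,262), green ones at (281,242) and (302,272), a row of wooden blocks at the back (265,165), and the roll at (222,235). The loose wooden block, top (228,234) / scene (263,262), fits the description: not green, left of the fixture and apart from the row. I'll confirm it in a crop.

```bash
python3 - <<'E'
from h import *
im=r.get_image("top");cv2.imwrite("pics/crop1.png",cv2.resize(im[180:290,205:415],None,fx=3.8,fy=3.8,interpolation=cv2.INTER_CUBIC))
c=cam("top")
for q in("tapered_block","fixture","clamp_knob","sliding_jaw","abrasive_roll"):
    for d in r.trace("top",q):
        m=d["pixels"].astype(np.uint8);ys,xs=np.nonzero(m);
        if len(xs)<10: continue
        b=cv2.minAreaRect(np.c_[xs,ys].astype(np.float32));box=cv2.boxPoints(b)
        z={"tapered_block":.05,"fixture":.012,"clamp_knob":.096,"sliding_jaw":.045,"abrasive_roll":.05}[q]
        print(q,round(d["score"],2),np.mean(im[m>0],0).round(),[px2w(c,p,z)[:2].round(3).tolist() for p in [b[0],*box]])
c2=cam("scene")
for d in r.find_in("scene","tapered_block"):
    e=d["extent"];print(e,px2w(c2,((e[0]+e[2])/2,e[3]),0).round(3))
E
```

```text
tapered_block 0.63 [ 51. 123.  34.] [[0.54, 0.104], [0.519, 0.121], [0.565, 0.114], [0.561, 0.087], [0.514, 0.095]]
tapered_block 0.62 [ 50. 118.  33.] [[0.446, 0.183], [0.434, 0.209], [0.474, 0.18], [0.458, 0.157], [0.418, 0.186]]
tapered_block 0.6 [113. 154. 180.] [[0.538, 0.19], [0.543, 0.219], [0.564, 0.203], [0.533, 0.161], [0.512, 0.177]]
tapered_block 0.42 [ 54. 126.  36.] [[0.7, 0.308], [0.719, 0.325], [0.725, 0.306], [0.681, 0.29], [0.674, 0.309]]
fixture 0.55 [127. 164. 179.] [[0.567, -0.133], [0.542, 0.022], [0.676, -0.019], [0.592, -0.288], [0.462, -0.244]]
clamp_knob 0.74 [45. 46. 48.] [[0.54, -0.215], [0.534, -0.183], [0.553, -0.185], [0.546, -0.248], [0.528, -0.245]]
abrasive_roll 0.45 [69. 80. 92.] [[0.659, 0.143], [0.673, 0.174], [0.674, 0.113], [0.645, 0.112], [0.645, 0.174]]
[291.3, 254.1, 312.6, 290.3] [0.431 0.206 0.   ]
[250.8, 246.5, 277.9, 277.8] [0.524 0.21  0.   ]
[274.7, 229.4, 294.3, 255.2] [0.523 0.116 0.   ]
```

View pics/crop1.png

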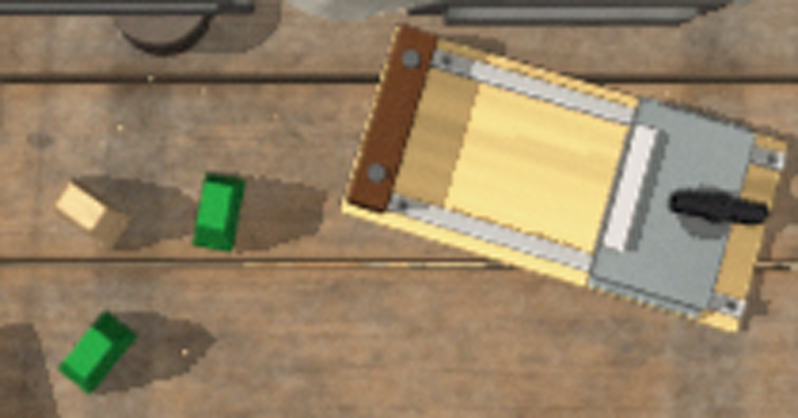

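The crop confirms it: the wooden block is at crop (90,212), apart from the green ones. Next is a wrist view over the fixture.

{"fn": "drive_tool", "kwargs": {"series": [3.0,3.5,0.5,0,100,3.0,3.5,0.5,0,100,3.0,3.5,0.5,0,100,3.0,3.5,0.5,0,100,3.0,3.5,0.5,0,100,3.0,3.5,0.5,0,100,3.0,3.5,0.5,0,100,3.0,3.5,0.5,0,100]}}

```text
time_s: 1.75
tcp_pos: [0.4034, -0.2438, 0.3432]
tcp_rot: [3.106, 0.469, 0.001]
ft_force: [0.0, -0.1, 0.5]
grip_width: 1.001
grip_force: 0.0
```

{"fn": "drive_tool", "kwargs": {"series": [3.0,3.5,0,0,100,3.0,3.5,0,0,100,3.0,3.5,0,0,100,3.0,3.5,0,0,100,0,0,0,0,100,0,0,0,0,100,0,0,0,0,100,0,0,0,0,100]}}

```text
time_s: 2.55
tcp_pos: [0.5219, -0.1064, 0.3429]
tcp_rot: [3.107, 0.467, -0.0]
ft_force: [-0.3, 0.1, -0.3]
grip_width: 0.997
grip_force: 0.0
```

```bash
python3 - <<'E'
from h import *
s=r.state();print(s["time_s"],s["tcp_pos"],s["tcp_rot"],s["joint_vel"].round(3));c=cam("wrist")
cv2.imwrite("pics/w1.png",r.get_image("wrist"))
print(-c[1].T@c[2],[px2w(c,p,0)[:2].round(2).tolist() for p in((0,0),(560,0),(560,420),(0,420))])
E
```

```text
2.55 [ 0.52190187 -0.10639362  0.34285711] [ 3.10657108e+00  4.66809163e-01 -2.72687584e-05] [-0.002 -0.001 -0.004  0.001  0.001  0.002]
[ 0.58757755 -0.08610215  0.42507579] [[0.63, 0.28], [0.83, -0.35], [0.28, -0.66], [0.0, 0.23]]
```

View pics/w1.png

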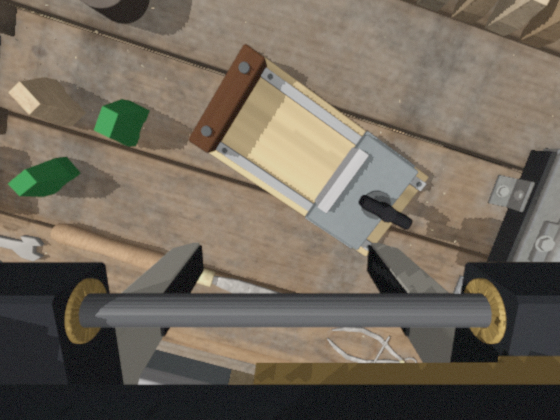

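The wrist view shows the fixture with its fence at (230,98), the jaw at (365,192), the wing at (385,212) and the wooden block at (24,97). I'll enlarge it for corner picking.

```bash
python3 - <<'E'
import cv2,numpy as np
im=cv2.imread("pics/w1.png")
a=cv2.resize(im[35:265,180:440],None,fx=2.3,fy=2.3,interpolation=cv2.INTER_CUBIC)
b=cv2.resize(im[75:120,0:40],None,fx=5,fy=5,interpolation=cv2.INTER_CUBIC)
o=np.zeros((max(a.shape[0],b.shape[0]),a.shape[1]+b.shape[1],3),np.uint8);o[:a.shape[0],:a.shape[1]]=a;o[:b.shape[0],a.shape[1]:]=b
print(a.shape,b.shape);cv2.imwrite("pics/crop2.png",o)
E
```

```text
(529, 598, 3) (225, 200, 3)
```

View pics/crop2.png

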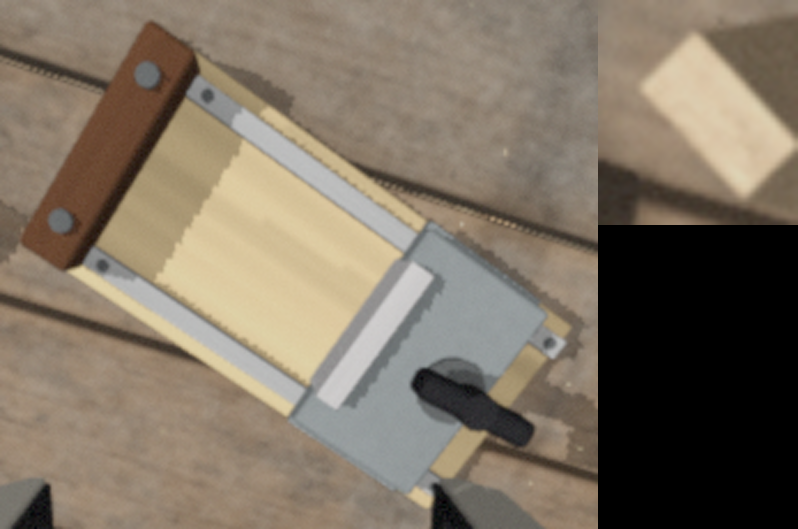

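```bash
cat > m.py <<'E'
from h import *
from scipy.optimize import least_squares
c=cam("wrist")
f=lambda x,y:(180+x/2.3-.3,35+y/2.3-.3)
W=lambda x,y,z:px2w(c,f(x,y),z)[:2]
# fixture x=+ is right looking... +y to fence; x toward far (world +x)
pts=[((196,56),(None,110,54)),((70,268),(None,110,54)),((150,22),(None,140,54)),((22,242),(None,140,54)),((572,325),(68,-140,12)),((425,228),(68,None,12)),((288,414),(-68,None,12))]
def res(p):
    R=np.array([[np.cos(p[2]),-np.sin(p[2])],[np.sin(p[2]),np.cos(p[2])]]);o=[]
    for u,l in pts:
        q=R.T@(W(*u,l[2]/1e3)-p[:2])*1e3
        o+=[q[i]-l[i] for i in(0,1) if l[i] is not None]
    return np.array(o)
s=least_squares(res,[.57,-.13,-.29]);print("fix",s.x.round(4),res(s.x).round(1))
p=s.x;R=np.array([[np.cos(p[2]),-np.sin(p[2])],[np.sin(p[2]),np.cos(p[2])]])
F=lambda q:(R.T@(q-p[:2])*1e3).round(1)
for n,u,z in(("body",(432,222),.045),("body",(292,418),.045),("plate",(408,262),.056),("plate",(318,403),.056),("wingA",(415,378),.083),("wingB",(532,436),.083)):
    q=W(*u,z);print(n,q.round(4),F(q))
print("bed",p[:2]+R@[0,.05],"bed+80",p[:2]+R@[0,.08],"fixy ang",p[2]+np.pi/2)
B=[px2w(c,u,.064)[:2] for u in((19,81.6),(8.4,93),(29.4,114.6),(40,103.6))]
print(np.round(B,4),np.linalg.norm(B[1]-B[0]),np.linalg.norm(B[2]-B[1]))
d=B[1]-B[0]+B[2]-B[3];print("thick ang",np.arctan2(d[1],d[0]),"ctr",np.mean(B,0))
E
python3 m.py
```

```text
fix [ 0.5638 -0.132  -0.2818] [ 1.   1.7 -3.3 -1.9 -0.2  2.4 -3.1  3.3]
body [ 0.618  -0.1782] [ 64.9 -29.3]
body [ 0.499  -0.1421] [-59.4 -27.7]
plate [ 0.5954 -0.1709] [ 41.2 -28.6]
plate [ 0.5134 -0.151 ] [-43.2 -32.3]
wingA [ 0.5443 -0.187 ] [ -3.5 -58.3]
wingB [ 0.5339 -0.2524] [   4.7 -123.9]
bed [ 0.57775328 -0.08398585] bed+80 [ 0.58609667 -0.0551694 ] fixy ang 1.2889671607370108
[[0.5551 0.2012]
 [0.5401 0.2111]
 [0.5241 0.1871]
 [0.5391 0.1773]] 0.017962887668746992 0.028750967667010185
thick ang 2.560955524069631 ctr [0.53958437 0.19417611]
```

The block's visible quad is only 18 mm wide, which doesn't match its 27.5 mm thickness, so I'm taking a closer look from directly above.

{"fn": "drive_tool", "kwargs": {"series": [-0.4,4.1,-1.5,0.1,100,-0.4,4.1,-1.5,0.1,100,-0.4,4.1,-1,0.1,100,-0.4,4.1,-1,0.1,100,-0.4,4.1,-1,0.1,100,-0.5,4.0,0,0.1,100,0,0,0,0,100,0,0,0,0,100]}}

```text
time_s: 3.4
tcp_pos: [0.4974, 0.1394, 0.2829]
tcp_rot: [2.829, 1.366, 0.0]
ft_force: [-0.2, -0.9, 0.5]
grip_width: 1.002
grip_force: 0.0
```

```bash
python3 - <<'E'
from h import *
s=r.state();print(s["time_s"],s["tcp_pos"],s["tcp_rot"],s["joint_vel"].round(3))
np.savez("w2.npz",*cam("wrist"))
im=r.get_image("wrist");c=cam("wrist");cv2.imwrite("pics/w2.png",im)
u=w2px(c,(.538,.19,.03));print(u,-c[1].T@c[2])
x,y=[int(np.clip(v,70,w-70)) for v,w in zip(u,(560,420))]
print(x-70,y-70)
cv2.imwrite("pics/crop3.png",cv2.resize(im[y-70:y+70,x-70:x+70],None,fx=4.2,fy=4.2,interpolation=cv2.INTER_CUBIC))
for d in r.trace("wrist","tapered_block"):
    print(d["extent"],d["score"])
E
```

```text
3.4 [0.497389  0.1394166 0.2828644] [2.82879304e+00 1.36596746e+00 1.75255420e-04] [-0.034 -0.003 -0.001 -0.002 -0.001  0.003]
[283.98770551 136.22966404] [0.54038612 0.19254646 0.36513567]
213 66
[307.6, 171.0, 361.6, 217.1] 0.82
[268.7, 104.2, 300.9, 159.3] 0.78
[197.1, 177.8, 244.0, 209.9] 0.71
```

View pics/crop3.png

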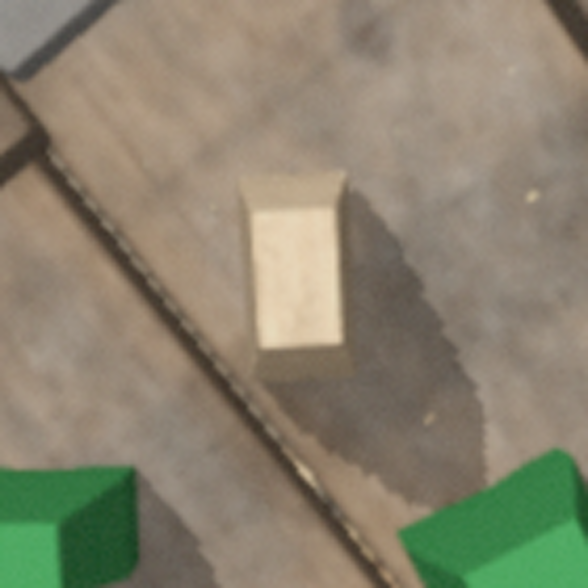

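```bash
python3 - <<'E'
from h import *
d=np.load("w2.npz");c=[d[k] for k in d.files];print(c[0])
f=lambda x,y:(213+x/4.2-.4,66+y/4.2-.4)
for z,P in((.064,((250,210),(338,205),(343,345),(258,350))),(.0,((238,180),(347,170),(352,372),(258,378)))):
    B=np.array([px2w(c,f(*p),z)[:2] for p in P]);e=(B[1]-B[0]+B[2]-B[3])/2;g=(B[2]-B[1]+B[3]-B[0])/2
    print(z,B.mean(0).round(4),np.linalg.norm(e).round(4),np.linalg.norm(g).round(4),np.arctan2(e[1],e[0]),np.arctan2(g[1],g[0]))
# tool y axis
R=cv2.Rodrigues(r.state()["tcp_rot"])[0];print(np.arctan2(R[1,1],R[0,1]))
E
```

```text
[[314.58125022   0.         284.81326482]
 [  0.         314.58125022 213.12063382]
 [  0.           0.           1.        ]]
0.064 [0.54   0.1944] 0.0191 0.0299 -0.615372063722146 -2.195310979859612
0.0 [0.5405 0.1947] 0.0272 0.0519 -0.595714462276631 -2.178342474037885
-0.6731416257021016
```

{"fn": "drive_tool", "kwargs": {"series": [2.1,2.8,0,0.03,80,2.2,2.7,0,0.03,80,0,0,-4.5,0,80,0,0,-4.5,0,80,0,0,-4.5,0,80,0,0,-3.5,0,80,0,0,-1.5,0,80,0,0,-0.6,0,80]}}

```text
time_s: 4.3
tcp_pos: [0.5405, 0.1935, 0.0909]
tcp_rot: [-2.788, -1.448, 0.002]
ft_force: [0.7, -0.2, 0.0]
grip_width: 0.802
grip_force: 0.0
```

{"fn": "drive_tool", "kwargs": {"series": [0,0,0,0,20,0,0,0,0,10,0,0,0,0,10,0,0,0,0,10,0,0,0,0,10,0,0,1,0,10,0,0,2,0,10,0,0,2,0,10]}}

```text
time_s: 5.1
tcp_pos: [0.5403, 0.1945, 0.1428]
tcp_rot: [-2.787, -1.451, 0.001]
ft_force: [-0.2, 0.4, -0.1]
grip_width: 0.26
grip_force: 29.8
```

{"fn": "drive_tool", "kwargs": {"series": [0,0,4.5,0,10,0,0,4.5,-0.1,10,0.6,-4.7,1,-0.14,10,0.6,-4.7,0,-0.14,10,0.6,-4.7,0,-0.14,10,0.6,-4.7,0,-0.14,10,0.6,-4.7,0,-0.14,10,0.6,-4.8,0,-0.14,10]}}

```text
time_s: 5.9
tcp_pos: [0.5763, -0.0903, 0.2426]
tcp_rot: [3.141, 0.022, 0.001]
ft_force: [1.8, 1.1, -1.2]
grip_width: 0.262
grip_force: 29.8
```

{"fn": "drive_tool", "kwargs": {"series": [0,0,0,-0.14,10,0,0,0,-0.14,10,0,0,0,-0.02,10,0,0,0,0,10,0,0,0,0,10,0,0,0,0,10,0,0,0,0,10,0,0,0,0,10]}}

```text
time_s: 6.7
tcp_pos: [0.5764, -0.0883, 0.2417]
tcp_rot: [-3.111, 0.437, 0.0]
ft_force: [0.2, 0.7, -0.6]
grip_width: 0.258
grip_force: 29.8
```

```bash
python3 - <<'E'
from h import *
s=r.state();print(s["time_s"],s["tcp_pos"],s["tcp_rot"],s["grip_width"])
np.savez("w3.npz",*cam("wrist"));cv2.imwrite("pics/w3.png",r.get_image("wrist"))
E
```

```text
6.7 [ 0.57644182 -0.08832469  0.2417353 ] [-3.11098432e+00  4.37373134e-01  1.44595922e-04] 0.25771239768330284
```

View pics/w3.png

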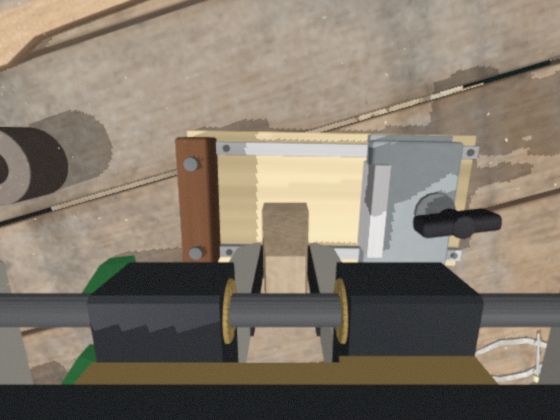

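The wrist view shows the held block at (285,235), the fence inner edge at u≈217, the rails at v≈150 and 250, the jaw plate at (378,210) and the wing at (457,222). I'll refine the fixture pose from the edges.

```bash
cat > m2.py <<'E'
from h import *
d=np.load("w3.npz");c=[d[k] for k in d.files];im=cv2.imread("pics/w3.png")
S=cv2.GaussianBlur(cv2.cvtColor(im,cv2.COLOR_BGR2HSV)[...,1],(3,3),0).astype(float)
def edge(a,o,sgn):
    g=sgn*np.diff(a);k=int(np.argmax(g));
    if 0<k<len(g)-1:
        den=g[k-1]-2*g[k]+g[k+1];k+=.5*(g[k-1]-g[k+1])/den if den else 0
    return o+k+.5
def lin(P,z):
    P=np.array([px2w(c,p,z)[:2] for p in P]);vx,vy,x,y=cv2.fitLine(P.astype(np.float32),cv2.DIST_HUBER,0,1e-4,1e-4).ravel();return P.mean(0),np.arctan2(vy,vx)%np.pi
up=[(u,edge(S[146:172,u],146,1)) for u in [*range(235,262,3),*range(312,358,3)]]
lo=[(u,edge(S[225:256,u],225,-1)) for u in range(322,352,2)]
G=cv2.GaussianBlur(im[...,1],(3,3),0).astype(float)
fe=[(edge(G[v,205:230],205,1),v) for v in range(162,240,3)]
pl=[(edge(G[v,350:385],350,1),v) for v in range(175,245,3)]
for n,L,z in(("up",up,.022),("lo",lo,.022),("fence",fe,.054),("plate",pl,.056)):
    m,a=lin(L,z);print(n,m.round(4),a.round(4),np.round(L[0],1),np.round(L[-1],1))
a0=1.2889
mu,au=lin(up,.022);ml,al=lin(lo,.022);mf,af=lin(fe,.054)
for a in (au,(au+al)/2,af-np.pi/2 if af>np.pi/2 else af+np.pi/2):
    y=np.array([np.cos(a),np.sin(a)]);x=np.array([y[1],-y[0]])
    print(a,"gap rails",(mu-ml)@x,"center x",(mu+ml)@x/2,"fence y",mf@y)
    ctr=x*((mu+ml)@x/2)+y*(mf@y-.110);print("fix origin",ctr,"bed45",ctr+y*.045)
R=cv2.Rodrigues(r.state()["tcp_rot"])[0];print("tool y",np.arctan2(R[1,1],R[0,1])%np.pi)
# knob wing
for p in((417,222),(497,220),(457,221)): print(px2w(c,p,.083 if p[0]!=457 else .096)[:2])
E
python3 m2.py
```

```text
up [ 0.6179 -0.1178] 1.2744 [235.  154.3] [357.  156.4]
lo [ 0.5217 -0.1265] 1.2666 [322.  244.6] [350.  245.7]
fence [ 0.6039 -0.0354] 2.8446 [217. 162.] [219.6 237. ]
plate [ 0.5589 -0.1614] 2.839 [373.8 175. ] [367.6 244. ]
1.2743798 gap rails 0.08946862502642838 center x 0.5805994436447716 fence y 0.14256656302514956
fix origin [ 0.56479166 -0.1384438 ] bed45 [ 0.57793593 -0.09540627]
1.2704821 gap rails 0.08932629969885428 center x 0.5804017147372013 fence y 0.144857040678007
fix origin [ 0.56473644 -0.13839773] bed45 [ 0.57804836 -0.09541176]
1.273774 gap rails 0.08944659166584198 center x 0.5805692835664423 fence y 0.14292271308935217
fix origin [ 0.56478307 -0.13843656] bed45 [ 0.57795341 -0.09540701]
tool y 1.291267690709296
[ 0.54744091 -0.18919839]
[ 0.53154232 -0.25058697]
[ 0.54504249 -0.21383222]
```

{"fn": "drive_tool", "kwargs": {"series": [0.15,-0.7,-3.5,-0.017,10,0,0,-4,0,10,0,0,-3.5,0,10,0,0,-1.5,0,10,0,0,-0.8,0,10,0,0,-0.3,0,10,0,0,0,0,10,0,0,0,0,10]}}

```text
time_s: 7.55
tcp_pos: [0.5809, -0.0963, 0.1097]
tcp_rot: [3.106, -0.464, 0.014]
ft_force: [-0.7, -0.7, 30.1]
grip_width: 0.293
grip_force: 30.0
```

```bash
python3 - <<'E'
from h import *
np.savez("w4.npz",*cam("wrist"));im=r.get_image("wrist");s=r.get_image("scene")
a=cv2.resize(im[100:300,150:450],(450,300));b=cv2.resize(s[160:240,260:365],(350,267),interpolation=cv2.INTER_CUBIC)
o=np.zeros((300,800,3),np.uint8);o[:,:450]=a;o[:267,450:]=b;cv2.imwrite("pics/c4.png",o)
st=r.state();print(st["ft_force"],st["wrist_torque"],st["tcp_pos"],st["grip_width"])
E
```

```text
[-0.81412052 -1.4411451  29.86694554] [-0.18596859  0.16022099  0.05922412] [ 0.58085537 -0.09633329  0.10977156] 0.290353653965425
```

View pics/c4.png

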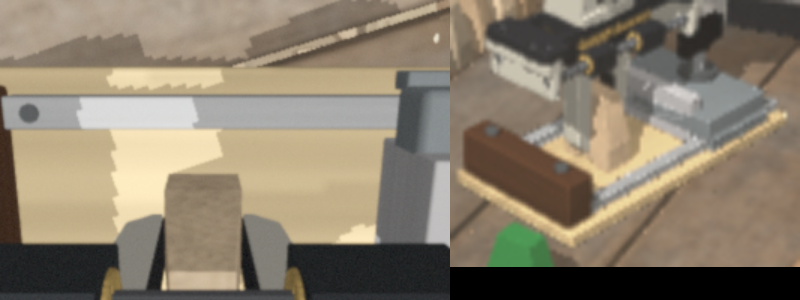

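The block stands on the bed between the fingers (crop (203,230)), with the fingers clear of fence and jaw. I'll ease off the downward push, release and rise.

{"fn": "drive_tool", "kwargs": {"series": [0,0,0.3,0,10,0,0,0.15,0,15,0,0,0,0,55,0,0,0,0,55,0,0,0,0,55,0,0,0,0,55,0,0,0,0,55,0,0,0,0,55]}}

```text
time_s: 8.45
tcp_pos: [0.5779, -0.0954, 0.1101]
tcp_rot: [-3.107, 0.465, 0.0]
ft_force: [0.0, -0.3, -0.0]
grip_width: 0.548
grip_force: 0.0
```

{"fn": "drive_tool", "kwargs": {"series": [0,0,2,0,55,0,0,4,0,55,0,0,4.5,0,55,0,0,4,0,55,0,0,0,0,55,0,0,0,0,55,0,0,0,0,55,0,0,0,0,55]}}

```text
time_s: 9.25
tcp_pos: [0.5775, -0.0953, 0.2537]
tcp_rot: [-3.107, 0.465, 0.004]
ft_force: [0.4, -0.5, -0.3]
grip_width: 0.552
grip_force: 0.0
```

```bash
python3 - <<'E'
from h import *
s=r.state();print(s["time_s"],s["tcp_pos"],s["tcp_rot"],s["ft_force"])
np.savez("w5.npz",*cam("wrist"));im=r.get_image("wrist");cv2.imwrite("pics/w5.png",im)
s=r.get_image("scene")
a=im[100:300,150:500].repeat(2,0).repeat(2,1)[:,:];a=cv2.resize(im[100:300,150:520],(518,280));b=cv2.resize(s[160:240,265:365],(280,224),interpolation=cv2.INTER_CUBIC)
o=np.zeros((280,798,3),np.uint8);o[:,:518]=a;o[:224,518:]=b;cv2.imwrite("pics/c5.png",o)
E
```

```text
9.25 [ 0.57747788 -0.09533381  0.25369875] [-3.106718    0.46509951  0.00409632] [ 0.35343255 -0.50692446 -0.2543477 ]
```

View pics/c5.png

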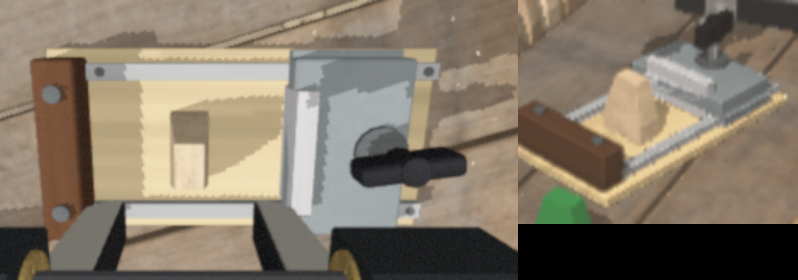

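The block stands upright alone on the bed (crop (190,150)), flat faces towards fence and jaw; wing at crop (410,168).

```bash
python3 - <<'E'
from h import *
d=np.load("w5.npz");c=[d[k] for k in d.files]
a=1.2740;y=np.array([np.cos(a),np.sin(a)]);x=np.array([y[1],-y[0]]);o=np.array([.5648,-.1384])
F=lambda u,z:(lambda q:(q.round(4),(np.array([x@(q-o),y@(q-o)])*1e3).round(1)))(px2w(c,(150+u[0]/1.4,100+u[1]/1.4),z)[:2])
for n,u,z in(("foot",(171,111),.012),("foot",(209,111),.012),("top",(174,143),.076),("top",(206,143),.076),("top",(206,188),.076),("top",(174,188),.076),("wA",(351,170),.083),("wB",(466,161),.083),("knobtop",(416,167),.096),("fence",(85,110),.054),("railU",(180,81),.022),("railL",(200,202),.022)): print(n,*F(u,z))
R=cv2.Rodrigues(r.state()["tcp_rot"])[0];print("tool y",np.arctan2(R[1,1],R[0,1]),r.state()["qpos"])
for q in r.trace("wrist","clamp_knob"):
    ys,xs=np.nonzero(q["pixels"]);b=cv2.minAreaRect(np.c_[xs,ys].astype(np.float32));print(q["score"],b,px2w(c,b[0],.085))
E
```

```text
foot [ 0.602  -0.0889] [21.1 58.3]
foot [ 0.5938 -0.1157] [21.1 30.2]
top [ 0.5912 -0.09  ] [11.1 54. ]
top [ 0.5855 -0.1084] [11.1 34.7]
top [ 0.5582 -0.1003] [-17.5  34.5]
top [ 0.564  -0.0814] [-17.5  54.3]
wA [ 0.5459 -0.1867] [ -3.9 -51.7]
wB [ 0.5314 -0.253 ] [   1.6 -119.4]
knobtop [ 0.5419 -0.2184] [  1.5 -83.2]
fence [ 0.6242 -0.0397] [ 27.9 111.8]
railU [ 0.6217 -0.1022] [43.8 51.3]
railL [ 0.5311 -0.0897] [-46.4  36.7]
tool y -1.8680525190021875 [-2.43166828e-01  4.67638208e-01  1.60455565e+00  3.70519888e-05
  1.07133044e+00  1.62486798e+00]
0.92 ((441.0090637207031, 219.61927795410156), (82.11957550048828, 28.51572608947754), 1.3639274835586548) [ 0.53846734 -0.21827818  0.085     ]
```

{"fn": "drive_tool", "kwargs": {"series": [-0.47,-1.55,0,0.14,45,-0.47,-1.55,0,0.14,45,-0.47,-1.55,0,0.14,45,-0.47,-1.55,0,0.14,45,-0.47,-1.55,0,0.14,45,-0.47,-1.55,0,0.14,45,-0.47,-1.55,0,0.14,45,-0.47,-1.55,0,0.14,45]}}

```text
time_s: 10.2
tcp_pos: [0.5401, -0.22, 0.2548]
tcp_rot: [-2.875, -1.264, 0.001]
ft_force: [0.2, -0.0, -0.5]
grip_width: 0.45
grip_force: 0.0
```

{"fn": "drive_tool", "kwargs": {"series": [0,0,-1.2,0.135,45,0,0,-1.2,0.135,45,0,0,-1.3,0.135,45,0,0,-1.3,0.128,45,0,0,0,0,45,0,0,0,0,45,0,0,0,0,45,0,0,0,0,45]}}

```text
time_s: 11.0
tcp_pos: [0.5406, -0.2196, 0.2059]
tcp_rot: [2.448, 1.968, 0.001]
ft_force: [-0.0, -0.1, -0.4]
grip_width: 0.45
grip_force: 0.0
```

```bash
python3 - <<'E'
from h import *
s=r.state();print(s["time_s"],s["tcp_pos"],s["qpos"].round(2));c=cam("wrist")
R=cv2.Rodrigues(s["tcp_rot"])[0];print("tool y",np.arctan2(R[1,1],R[0,1]))
im=r.get_image("wrist");cv2.imwrite("pics/w6.png",im)
for q in r.trace("wrist","clamp_knob"):
    ys,xs=np.nonzero(q["pixels"]);b=cv2.minAreaRect(np.c_[xs,ys].astype(np.float32));print(q["score"],q["extent"],[px2w(c,p,.096)[:2].round(4).tolist() for p in [b[0],*cv2.boxPoints(b)]])
print(w2px(c,(s["tcp_pos"][0],s["tcp_pos"][1],.096)))
E
```

```text
11.0 [ 0.54057844 -0.2195706   0.20588279] [-0.47  0.52  1.65  0.    0.97 -0.25]
tool y -0.21676280019609134
0.95 [265.8, 189.8, 296.6, 283.7] [[0.5397, -0.2146], [0.5377, -0.1839], [0.5546, -0.1876], [0.5418, -0.2478], [0.5236, -0.2438]]
[284.01047905 242.31594054]
```

View pics/w6.png

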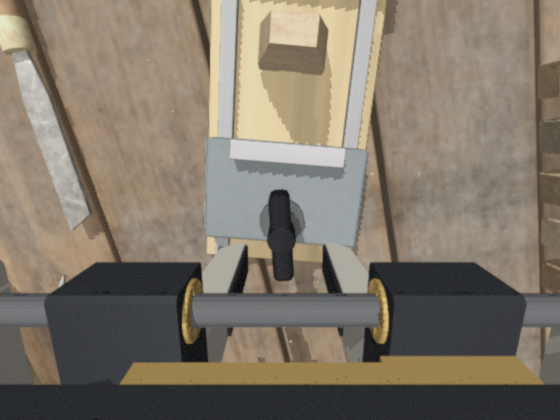

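The wing is at (282,235), centred between the open fingers, with the block standing at (293,40). Descending to grip it.

{"fn": "drive_tool", "kwargs": {"series": [-0.1,0.2,-1.5,0,45,0,0,-2.2,0,45,0,0,-1.5,0,45,0,0,-0.4,0,45,0,0,0,0,10,0,0,0,0,2,0,0,0,0,2,0,0,0,0,2]}}

```text
time_s: 11.9
tcp_pos: [0.539, -0.2174, 0.1498]
tcp_rot: [-2.446, -1.97, 0.001]
ft_force: [-18.5, 2.3, 13.0]
grip_width: 0.159
grip_force: 9.2
```

{"fn": "drive_tool", "kwargs": {"series": [0,0,0,0,2,0,0,0,0,2,0,0,0,0.05,2,0,0,0,0.08,2,0,0,0,0.08,2,0,0,0,0.08,2,0,0,0,0.08,2,0,0,0,0,2]}}

```text
time_s: 12.7
tcp_pos: [0.5386, -0.2173, 0.1498]
tcp_rot: [-2.038, -2.388, 0.001]
ft_force: [-7.6, 2.4, 8.1]
grip_width: 0.147
grip_force: 29.9
```

{"fn": "drive_tool", "kwargs": {"series": [-0.05,0,0,0.1,2,-0.05,0,0,0.1,2,0,0,0,0.1,2,0,0,0,0.1,2,0,0,0,0.1,2,0,0,0,0.1,2,0,0,0,0.08,2,0,0,0,0,2]}}

```text
time_s: 13.5
tcp_pos: [0.5379, -0.2176, 0.1498]
tcp_rot: [-1.126, -2.932, 0.001]
ft_force: [-4.8, -0.4, 5.7]
grip_width: 0.146
grip_force: 29.9
```

```bash
python3 - <<'E'
from h import *
s=r.state();print(s);R=cv2.Rodrigues(s["tcp_rot"])[0];print("tool x",np.arctan2(R[1,0],R[0,0]))
im=r.get_image("wrist");c=cam("wrist");cv2.imwrite("pics/w7.png",im)
E
```

```text
{'time_s': 13.5, 'qpos': array([-4.64401595e-01,  5.99086914e-01,  1.68707939e+00, -6.04477896e-04,
        8.56241248e-01, -1.30147790e+00]), 'joint_vel': array([-3.51559521e-05,  1.06903593e-03,  2.79495501e-03, -2.86720686e-03,
        2.61305026e-03,  6.97261976e-02]), 'tau': array([  1.07762206, -55.27268529, -23.72318387,   0.54411164,
        -1.10070527,  -1.02013964]), 'tcp_pos': array([ 0.53793223, -0.21756389,  0.14980619]), 'tcp_rot': array([-1.12595800e+00, -2.93197003e+00,  5.88766217e-04]), 'ft_force': array([-4.7854504 , -0.43169315,  5.74847407]), 'wrist_torque': array([-0.08130489,  0.78078584,  0.01457438]), 'grip_force': 29.916797876358032, 'grip_width': 0.14649016149023397}
tool x 2.408268698836385
```

{"fn": "drive_tool", "kwargs": {"series": [0.18,0.57,0,0,2,0.18,0.57,0,0,2,0.18,0.57,0,0,2,0.18,0.57,0,0,2,0.17,0.57,0,0,2,0.17,0.57,0,0,2,0.17,0.57,0,0,2,0.17,0.57,0,0,2]}}

```text
time_s: 14.35
tcp_pos: [0.5519, -0.1718, 0.1498]
tcp_rot: [-1.129, -2.93, 0.001]
ft_force: [-5.1, -0.8, 5.3]
grip_width: 0.147
grip_force: 29.9
```

{"fn": "drive_tool", "kwargs": {"series": [0.1,0.33,0,0,2,0.1,0.33,0,0,2,0.1,0.33,0,0,2,0.1,0.33,0,0,2,0.1,0.33,0,0,2,0.1,0.33,0,0,2,0.1,0.33,0,0,2,0.1,0.33,0,0,2]}}

```text
time_s: 15.15
tcp_pos: [0.56, -0.1455, 0.1498]
tcp_rot: [-1.13, -2.931, 0.001]
ft_force: [-5.3, -1.3, 5.0]
grip_width: 0.148
grip_force: 29.9
```

{"fn": "drive_tool", "kwargs": {"series": [0.1,0.33,0,0,2,0.1,0.33,0,0,2,0.1,0.33,0,0,2,0.1,0.33,0,0,2,0.1,0.33,0,0,2,0.1,0.33,0,0,2,0.1,0.33,0,0,2,0,0,0,0,2]}}

```text
time_s: 15.95
tcp_pos: [0.5671, -0.122, 0.1498]
tcp_rot: [-1.129, -2.931, 0.0]
ft_force: [-3.5, 1.9, 5.8]
grip_width: 0.146
grip_force: 29.9
```

```bash
python3 - <<'E'
from h import *
s=r.state();p=s["tcp_pos"];a=1.274;y=np.array([np.cos(a),np.sin(a)]);x=np.array([y[1],-y[0]]);q=p[:2]-[.5648,-.1384]
print(s["time_s"],p,x@q,y@q,s["ft_force"],x@s["ft_force"][:2],y@s["ft_force"][:2])
im=r.get_image("top");w=r.get_image("wrist")
o=np.zeros((420,800,3),np.uint8);o[:,:400]=cv2.resize(im[175:280,290:390],(400,420),interpolation=cv2.INTER_CUBIC);o[:300,400:]=cv2.resize(w,(400,300));cv2.imwrite("pics/c8.png",o)
E
```

```text
15.95 [ 0.56709583 -0.12201897  0.1497874 ] -0.002595316712633529 0.01633626154206927 [-3.50532858  1.93594989  5.76633071] -3.9182540246658832 0.8261451666985888
```

{"fn": "drive_tool", "kwargs": {"series": [0.06,0.19,0,0,2,0.06,0.19,0,0,2,0.03,0.1,0,0,2,0.03,0.1,0,0,2,0,0,0,0,2,0,0,0,0,2,0,0,0,0,2,0,0,0,0,2]}}

```text
time_s: 16.85
tcp_pos: [0.5688, -0.1166, 0.1498]
tcp_rot: [-1.13, -2.931, 0.001]
ft_force: [-4.5, 0.7, 5.5]
grip_width: 0.15
grip_force: 29.9
```

{"fn": "drive_tool", "kwargs": {"series": [0.03,0.1,0,0,2,0.03,0.1,0,0,2,0,0,0,0,2,0,0,0,0,2,0,0,0,0,2,0,0,0,0,2,0,0,0,0,2,0,0,0,0,2]}}

```text
time_s: 17.65
tcp_pos: [0.5694, -0.1146, 0.1498]
tcp_rot: [-1.13, -2.931, 0.001]
ft_force: [-4.5, 0.2, 5.8]
grip_width: 0.148
grip_force: 29.9
```

{"fn": "drive_tool", "kwargs": {"series": [0.03,0.1,0,0,2,0,0,0,0,2,0.03,0.1,0,0,2,0,0,0,0,2,0,0,0,0,2,0,0,0,0,2,0,0,0,0,2,0,0,0,0,2]}}

```text
time_s: 18.45
tcp_pos: [0.57, -0.1126, 0.1498]
tcp_rot: [-1.13, -2.931, 0.001]
ft_force: [-4.4, -0.9, 5.9]
grip_width: 0.149
grip_force: 29.9
```

{"fn": "drive_tool", "kwargs": {"series": [0.03,0.1,0,0,2,0,0,0,0,2,0.03,0.1,0,0,2,0,0,0,0,2,0,0,0,0,2,0,0,0,0,2,0,0,0,0,2,0,0,0,0,2]}}

```text
time_s: 19.25
tcp_pos: [0.5706, -0.1106, 0.1498]
tcp_rot: [-1.13, -2.931, 0.001]
ft_force: [-4.3, -0.2, 5.1]
grip_width: 0.149
grip_force: 29.9
```

```bash
python3 - <<'E'
from h import *
s=r.state();a=1.274;y=np.array([np.cos(a),np.sin(a)]);x=np.array([y[1],-y[0]]);o=np.array([.5648,-.1384])
print(s["tcp_pos"],y@(s["tcp_pos"][:2]-o),s["ft_force"],s["wrist_torque"])
for cam_ in("wrist","top"):
    c=cam(cam_);r.get_image(cam_)
    for q,z in(("sliding_jaw",.045),("tapered_block",.045)):
        for d in r.trace(cam_,q):
            ys,xs=np.nonzero(d["pixels"]);P=np.array([px2w(c,(u,v),z)[:2] for u,v in zip(xs,ys)])-o
            print(cam_,q,round(d["score"],2),[int(v) for v in d["extent"]],"x",np.percentile(P@x,[1,50,99]).round(3),"y",np.percentile(P@y,[1,50,99]).round(3))
E
```

```text
[ 0.57059136 -0.1105792   0.14979523] 0.028298162540350474 [-4.26668589 -0.15511705  5.12647264] [-0.04024656  0.6834806   0.17654217]
wrist sliding_jaw 0.66 [212, 107, 396, 335] x [-0.067 -0.026  0.05 ] y [0.008 0.053 0.089]
wrist tapered_block 0.75 [494, 2, 541, 18] x [-0.078 -0.071 -0.067] y [0.184 0.191 0.205]
wrist tapered_block 0.56 [355, 144, 439, 240] x [-0.033 -0.004  0.025] y [0.09  0.105 0.121]
top sliding_jaw 0.59 [320, 209, 327, 246] x [-0.068 -0.036  0.01 ] y [0.07  0.08  0.088]
top tapered_block 0.66 [313, 204, 326, 225] x [-0.029 -0.005  0.019] y [0.089 0.102 0.115]
top tapered_block 0.55 [174, 163, 190, 182] x [-0.021  0.001  0.019] y [0.449 0.469 0.49 ]
top tapered_block 0.54 [224, 263, 236, 283] x [-0.23  -0.208 -0.184] y [0.257 0.274 0.291]
top tapered_block 0.45 [258, 229, 270, 243] x [-0.116 -0.094 -0.072] y [0.211 0.224 0.237]
```

{"fn": "drive_tool", "kwargs": {"series": [0.03,0.1,0,0,2,0,0,0,0,2,0.03,0.1,0,0,2,0,0,0,0,2,0,0,0,0,2,0,0,0,0,2,0,0,0,0,2,0,0,0,0,2]}}

```text
time_s: 20.35
tcp_pos: [0.5712, -0.1086, 0.1498]
tcp_rot: [-1.13, -2.931, 0.001]
ft_force: [-3.7, 0.0, 4.4]
grip_width: 0.146
grip_force: 29.9
```

{"fn": "drive_tool", "kwargs": {"series": [0.03,0.1,0,0,2,0,0,0,0,2,0,0,0,0,2,0.03,0.1,0,0,2,0,0,0,0,2,0,0,0,0,2,0,0,0,0,2,0,0,0,0,2]}}

```text
time_s: 21.15
tcp_pos: [0.5714, -0.1081, 0.1498]
tcp_rot: [-1.129, -2.931, 0.004]
ft_force: [-8.4, -12.0, 5.4]
grip_width: 0.151
grip_force: 29.9
```

Firm contact: −12 N and the motion stopped. Tightening now.

{"fn": "drive_tool", "kwargs": {"series": [0,0,0,-0.1,2,0,0,0,-0.1,2,0,0,0,-0.1,2,0,0,0,-0.1,2,0,0,0,-0.1,2,0,0,0,-0.1,2,0,0,0,-0.1,2,0,0,0,-0.1,2]}}

```text
time_s: 21.95
tcp_pos: [0.5718, -0.1078, 0.1498]
tcp_rot: [2.186, 2.255, -0.003]
ft_force: [-4.2, -8.5, 3.6]
grip_width: 0.148
grip_force: 30.0
```

{"fn": "drive_tool", "kwargs": {"series": [0,0,0,-0.1,2,0,0,0,-0.1,2,0,0,0,-0.08,2,0,0,0,-0.06,2,0,0,0,0,2,0,0,0,0,2,0,0,0,0,2,0,0,0,0,2]}}

```text
time_s: 22.75
tcp_pos: [0.572, -0.1078, 0.1499]
tcp_rot: [2.532, 1.857, -0.002]
ft_force: [-3.2, -9.2, 3.4]
grip_width: 0.152
grip_force: 29.9
```

{"fn": "drive_tool", "kwargs": {"series": [0,0,0,0,20,0,0,0,0,40,0,0,0,0,40,0,0,0,0,40,0,0,2,0,40,0,0,4,0,40,0,0,4,0,40,0,0,3,0,40]}}

```text
time_s: 23.55
tcp_pos: [0.5724, -0.1064, 0.2817]
tcp_rot: [2.532, 1.858, 0.002]
ft_force: [-0.5, -0.4, -0.3]
grip_width: 0.401
grip_force: 0.0
```

{"fn": "drive_tool", "kwargs": {"series": [0,0,0,0,40,0,0,0,0,40,0,0,0,0,40,0,0,0,0,40,0,0,0,0,40,0,0,0,0,40,0,0,0,0,40,0,0,0,0,40]}}

```text
time_s: 24.35
tcp_pos: [0.5721, -0.1066, 0.2791]
tcp_rot: [-2.533, -1.858, 0.0]
ft_force: [-0.9, -0.2, 0.3]
grip_width: 0.4
grip_force: 0.0
```

```bash
python3 - <<'E'
from h import *
s=r.state();a=1.274;y=np.array([np.cos(a),np.sin(a)]);x=np.array([y[1],-y[0]]);o=np.array([.5648,-.1384])
print(s["time_s"],s["tcp_pos"],s["ft_force"])
c=cam("wrist");cv2.imwrite("pics/w9.png",r.get_image("wrist"))
for q,z in(("clamp_knob",.09),("sliding_jaw",.045),("tapered_block",.05),("fixture",.054)):
    for d in r.trace("wrist",q):
        ys,xs=np.nonzero(d["pixels"]);P=np.array([px2w(c,(u,v),z)[:2] for u,v in zip(xs,ys)])-o
        vx,vy,_,_=cv2.fitLine(P.astype(np.float32)*1e3,cv2.DIST_L2,0,1e-3,1e-3).ravel()
        print(q,round(d["score"],2),[int(v) for v in d["extent"]],"x",np.percentile(P@x,[1,50,99]).round(3),"y",np.percentile(P@y,[1,50,99]).round(3),"ang",np.arctan2(vy,vx)%np.pi)
E
```

```text
24.35 [ 0.57213701 -0.10656612  0.27912106] [-0.91828377 -0.223278    0.29100233]
clamp_knob 0.83 [275, 179, 298, 247] x [-0.01  -0.002  0.006] y [0.001 0.032 0.061] ang 1.2768148
sliding_jaw 0.8 [221, 144, 349, 246] x [-0.063 -0.002  0.06 ] y [-0.009  0.051  0.09 ] ang 2.8592987
tapered_block 0.62 [161, 0, 220, 23] x [-0.109 -0.086 -0.06 ] y [0.196 0.206 0.214] ang 2.864232
tapered_block 0.57 [255, 116, 307, 144] x [-0.027 -0.004  0.019] y [0.091 0.104 0.117] ang 2.8694768
tapered_block 0.33 [274, 179, 297, 247] x [-0.012 -0.002  0.008] y [-0.014  0.021  0.055] ang 1.2853076
tapered_block 0.26 [216, 84, 350, 297] x [-0.062 -0.002  0.058] y [-0.065  0.055  0.144] ang 1.2665122
fixture 0.63 [217, 79, 349, 297] x [-0.061 -0.001  0.058] y [-0.064  0.056  0.144] ang 1.2636316
```

The wing lies along the rails (about 1.35 rad). The block is square and seated between jaw and fence, and the robot is clear. Handing in.

```bash
python3 -c "
from plant import r
print(r.sign_off())"
```

```text
the job is handed in; nothing more can be done
None
```

I handed the job in at about 24 s: the block stands upright against the fence, the jaw is slid up snug to it, and the knob is tightened to about 1.35 rad. The jaw stopped at about 12 N contact. I checked the end state by network traces rather than a final look, and the sign-off gave no verdict.

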